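# Hook, draw and lock a tape measure on a test-rig base plate

## Robot

A 7-joint arm with a two-finger parallel gripper is mounted at the origin on the work surface. World frame = base frame: x ahead of the robot, y to its left, z up, the work surface at z = 0. Lengths are in mm, angles in rad, forces in N, time in s.
With the tool pointing down it reaches from about 400 to 850 mm from the base axis. Payload 4.5 kg.
Tool frame: the origin (TCP) lies between the finger pads; the fingertips stand tcp_to_tips ahead of it and the grasp point (between the pads) lies 2 mm behind it (tcp_to_tips is the distance from the TCP to the fingertips, in mm); z points along the fingers, y is the direction in which the jaws open and shut (so a half turn about z gives the same grasp; the last joint's range is limited). The gripper opens to 88 mm and grips with 3 to 60 N. Pads are 18 mm wide; open, the fingers measure 123 mm over their backs; the gripper's body (75 mm by 187 mm) begins 45 mm behind the grasp point.
Start: joints at [-1.088, 0.689, -0.195, 1.565, 0.157, 0.902, -0.215], TCP at [271.162, 563.137, 255.743] pointing down, gripper open.
Joint ranges: [-3.01, 3.01], [-0.46, 2.08], [-1.47, 1.51], [0.13, 2.56], [-1, 4.14], [0.04, 2.09], [-2.66, 2.66]. Speed limits (rad/s): [2.57, 2.57, 3.14, 3.14, 3.14, 3.14, 3.14].

## Interface

Orientations are given as a rotation vector (axis times angle).
In Python, from plant import state, camera, get_calibration, job_done, tcp_to_tips gives the robot as it stands. The module is installed in compiled form; this text tells all that it offers.
- The arm moves only by the tool arm_command, never from a script. Its arguments are lists of equal length, an entry for each row: "rot": the turn, a rotation vector about the tool's x, y, z in rad, a list of three; "travel": the shift along the tool's x, y, z in m, a list of three; "fingers": the gripper command: -1 is fully open, 1 is shut, values between are in proportion. In form: {"rot": [[ax, ay, az], ...], "travel": [[dx, dy, dz], ...], "fingers": [fingers, ...]}. A call has 1 to 10 rows; each row shifts and turns the commanded pose from where the row before left it, along the tool's axes as they then stand; what a row does not reach is not made up. A row lasts 1/8 s, in which the tool goes at most 62.5 mm and 10.7 degrees, less where a joint would pass 70% of its speed; a pose out of reach is approached as far as the arm can. A call is refused whole if a number of a shift passes 0.0625 or a number of a turn 0.188, either way. A call with a gripper value outside its range is refused whole. The fingers move at their own pace and stop on an object; "grip_force" is the grip in N (left out, the last holds). Time passes only in rows, so rows that do not move let the fingers close. It gives the time, the measured TCP pose, the force and the opening at its end, in the units of the state.
- state(): the state, without advancing time (a new reading comes with each control period).
- camera(name): name is "scene" or "top"; returns (picture, depth): 400x640x3 uint8, red, green, blue; 400x640 float32, mm along the optical axis (not along the pixel's ray), 0 where there is no reading.
- get_calibration(name): a dict with "camera_matrix" (3x3 intrinsics, pixels), "camera_from_world" (4x4, takes a point from world to camera coordinates). Camera axes: x right, y up, looking along -z (the intrinsics and any distortion apply to the point x, -y, -z); pixel columns grow to the right and rows downward; lengths in mm; the calibration is good to about 2 mm. A picture is of the moment at which its call begins. get_calibration takes no time and is no camera call.
- job_done(): hands the job in, once; it reports no verdict.
The state is a dict: "clock": time; "q": joint angles; "qvel": joint speeds; "joint_torque": joint torques, N m; "tcp_pos": TCP position; "orientation": TCP orientation; "ft_force": force on the tool from outside, world axes, zero at the start; "wrist_torque": the same for the moment, N m; "finger_gap": finger opening in mm.
Only numpy, scipy, OpenCV 4.12 (cv2) and the standard library are available. Lean on these libraries where they do the work, as an engineer would, in place of code of your own. Each camera call takes 0.05 s, during which the arm holds its last target. There are 200 camera calls.

## Task

Lift the tape measure off its sloping rest, over the upturned hooks, and hook the end of its blade over the far edge of the raised dark base plate. Draw the case straight back against the blade's spring and set it down flat on the plate with its front against the near side of the small forked stop, the blade lying through the fork's slot and still hooked on the edge. Then press the black lock button on the case fully down and leave everything standing there, without disturbing the loose parts nearby.

Things in the scene. Friction and masses are not known exactly. Their poses are not given: they have to be found in the camera images.
- tape: Grey tape measure case, 0.3 kg, 74 long (x) x 50 wide (y) x 58 high (z) mm. Origin: centre of the underside; x forwards, the way the blade comes out; z up. Shoulder 38 mm high at the front (x 23 to 37), round back (radius 29 about x -7, z 29). Flat sides; grip at x -5, z 34. Starts tilted 30 degrees on the rest, rear against its hooks, blade uphill (away from the robot); stands level in use.
- blade (a joint): Travel of the tape blade out of the case in m: 0 retracted, 0.15 at most. A spring pulls it in with 2.5 N at 0 rising to 4.6 N at 0.15. The blade is a stiff steel strip 16 to 18 mm wide and 3 mm thick, its underside 4 mm above the case's underside.
- tape_hook (a point): Point on the inner face (towards the case) of the downturned lip at the blade's end, mid-width, 9 mm below the level of the case's underside. The lip is 4 thick x 20 wide mm and reaches 17 mm below that level. Blade retracted, this face is 62 mm ahead of the case's origin (25 mm ahead of its front). Axes as the case's.
- lock (a joint): Lock button travel in m: 0 up, 0.006 fully down. It needs about 4 N (press with 6 to 15) and stays where it is left; down, it brakes the blade.
- lock_top (a point): Centre of the top face of the lock button, a black block 18 (x) x 26 (y) mm at the front of the case, on its centre line, 27 mm ahead of the case's origin and, when up, 60 mm above its underside; pressed along the case's -z.
- plate: Fixed dark steel base plate, 280 (x) x 130 (y) mm, its top 30 mm above the table and its underside 12 mm above it. Origin: centre of its footprint, on the table; x points along its length to the far edge, away from the robot; z up. Four low screw heads (5 mm high) near its corners, 50 mm either side of the centre line.
- plate_edge (a point): Middle of the plate's far top edge, 140 mm along the plate's x from its origin, 30 mm above the table.
- stop: Fixed bright-steel forked stop on the plate's centre line: two cheeks, each 14 (x) x 22 (y) x 6 mm high, with a 28 mm slot between them along the plate's x. Origin: middle of the fork at the level of the plate's top; same axes as the plate. Its near face (for the case's front) is at x = -7 mm.
- rest: Fixed sloping rest: steel ramp 60 mm wide, rising at 30 degrees away from the robot, with two upturned hooks at its low end (bars 8 mm thick, 26 mm high square to the ramp) behind the tape's rear. Origin: on the table under the middle of the ramp, the ramp's surface there 55 mm up; x points uphill (away from the robot), z vertical.
- pin: Bystander: steel pin 35 mm in diameter, 75 mm high, standing; origin at the centre of its underside. Leave alone.
- screw: Bystander: big steel screw standing on its head, 36 mm in diameter, 65 mm high; origin at the centre of its underside. Leave alone.
- bearing: Bystander: steel bearing ring, 62 mm outside, 30 mm inside, 18 mm high, lying; origin at the centre of its underside. Leave alone.

How it is judged:
By the outcome, as a careful person would: the job done as asked, in the order asked, and still so for the second after the job is handed in, with the robot touching nothing.
It also fails if it takes over 45 s, if anything falls off the work surface, if the arm or the gripper's body presses on something with over 40 N, if the wrist force passes 120 N, or if a joint passes its speed limit or range.

## Working session

There is one attempt and no reset: what is moved stays moved. The work goes in short steps, Python scripts to look and compute and a tool call to move; the robot and the scene stay as the last step left them, time stands still between calls to the robot, and variables do not carry over. Pictures are saved under pics/ and viewed, about 8 in all and at most 12, crops included, and the job is handed in when it is done.

Besides the shell and the picture viewer there is one more tool, called after "Request:" as name(argument=value, ...) on one line, values as JSON. arm_command: Moves the arm, as the interface text tells. Its arguments: {"type":"object","properties":{"rot":{"type":"array","items":{"type":"array","items":{"type":"number"}}},"travel":{"type":"array","items":{"type":"array","items":{"type":"number"}}},"fingers":{"type":"array","items":{"type":"number"}},"grip_force":{"type":"number"}},"required":["rot","travel","fingers"]}

```bash
mkdir -p pics; cat > h.py <<'E'
import numpy as np, cv2
from plant import *
from scipy.spatial.transform import Rotation as R
def snap(n,tag):
    p,d=camera(n); cv2.imwrite(f'pics/{tag}.png',p[:,:,::-1]); np.save(f'pics/{tag}.npy',d); return p,d
def world(n,d):
    c=get_calibration(n);K=np.array(c['camera_matrix']);T=np.linalg.inv(np.array(c['camera_from_world']))
    v,u=np.mgrid[:d.shape[0],:d.shape[1]]
    X=np.stack([(u-K[0,2])/K[0,0]*d,-(v-K[1,2])/K[1,1]*d,-d],-1)
    return X@T[:3,:3].T+T[:3,3]
def proj(n,P):
    c=get_calibration(n);K=np.array(c['camera_matrix']);T=np.array(c['camera_from_world'])
    X=np.atleast_2d(P)@T[:3,:3].T+T[:3,3];q=np.stack([X[:,0],-X[:,1],-X[:,2]],-1)@K.T
    return q[:,:2]/q[:,2:]
E
python3 - <<'E'
from h import *
s=state();print(s, tcp_to_tips)
for n in('scene','top'):
    snap(n,n+'0');c=get_calibration(n);print(c)
a=cv2.imread('pics/scene0.png');b=cv2.imread('pics/top0.png')
E
```

```text
{'clock': 0.0, 'q': array([-1.08818256,  0.68997102, -0.19449488,  1.56635608,  0.15728416,
        0.90247901, -0.21511977]), 'qvel': array([ 1.15571977e-04, -1.88167030e-04,  1.13916034e-03,  2.48645337e-05,
       -8.68368464e-04, -5.65601279e-04,  1.81234151e-03]), 'joint_torque': array([ 2.77727295e-04, -5.27557433e+01, -1.26653686e+00, -1.53432798e+01,
       -5.25751279e-02,  6.57749290e-03,  1.72656482e-04]), 'tcp_pos': array([270.97205996, 562.53492311, 254.91438581]), 'orientation': array([-6.98967324e-01, -3.06256466e+00,  2.83319861e-03]), 'ft_force': array([-0.39186115, -0.0167395 ,  0.10036905]), 'wrist_torque': array([-0.09469696,  0.04708358, -0.02366166]), 'finger_gap': 88.00762947199347} 17.0
{'camera_matrix': array([[480.05915306,   0.        , 315.50553024],
       [  0.        , 480.05915306, 195.54906551],
       [  0.        ,   0.        ,   1.        ]]), 'camera_from_world': array([[-4.15137617e-01,  9.09755122e-01,  2.52536294e-03,
         2.72969457e+02],
       [-7.66222928e-01, -3.51135134e-01,  5.38151040e-01,
         4.37159747e+02],
       [ 4.90472408e-01,  2.21471749e-01,  8.42844636e-01,
        -1.23055666e+03],
       [ 0.00000000e+00,  0.00000000e+00,  0.00000000e+00,
         1.00000000e+00]])}
{'camera_matrix': array([[376.88329239,   0.        , 316.10100554],
       [  0.        , 376.88329239, 205.18191466],
       [  0.        ,   0.        ,   1.        ]]), 'camera_from_world': array([[-1.55164402e-02, -9.99504620e-01,  2.73816500e-02,
        -1.39488206e+00],
       [ 9.93518490e-01, -1.23278467e-02,  1.13000148e-01,
        -6.58687468e+02],
       [-1.12606613e-01,  2.89575356e-02,  9.93217605e-01,
        -7.67082345e+02],
       [ 0.00000000e+00,  0.00000000e+00,  0.00000000e+00,
         1.00000000e+00]])}
```

View pics/top0.png

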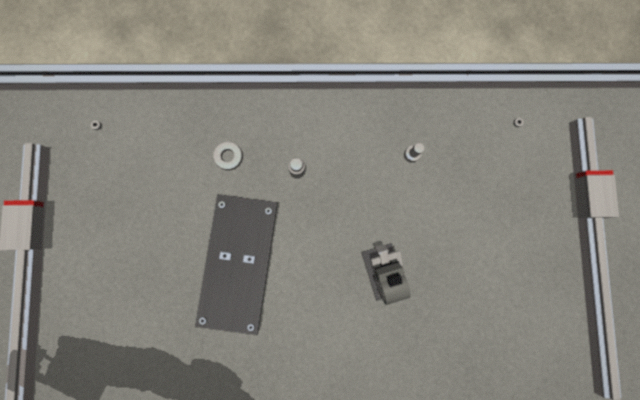

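View pics/scene0.png

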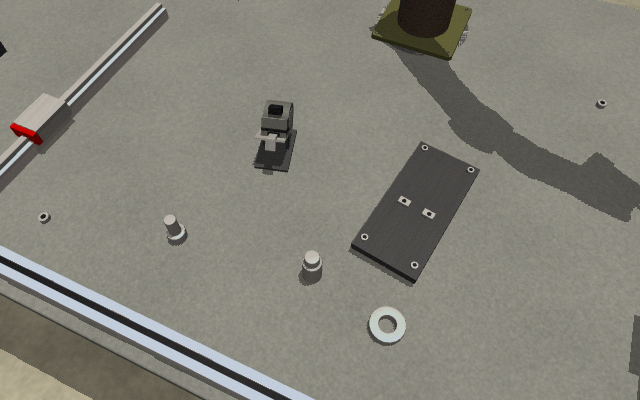

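The top view shows the plate around (240,265), with the fork at (237,258). The tape is on its rest around (390,275), with its light blade end at (385,256). The scene view agrees: tape at (277,125), plate at (415,212). The loose parts lie beyond the plate's far end. Next I'll measure with depth.

```bash
python3 - <<'E'
from h import *
for n,box in(('top',(185,285,185,345)),('scene',(340,490,135,290))):
    d=np.load(f'pics/{n}0.npy');W=world(n,d)
    u0,u1,v0,v1=box;P=W[v0:v1,u0:u1].reshape(-1,3);P=P[(P[:,2]>25)&(P[:,2]<33)]
    r=cv2.minAreaRect(P[:,:2].astype(np.float32));print(n,'plate',r,np.median(P[:,2]),cv2.boxPoints(r).round(1).tolist())
    print(' stop',[W[v,u].round(1).tolist() for v,u in ([(256,225),(259,249)] if n=='top' else [(201,404),(214,429)])])
    u0,u1,v0,v1=(355,415,235,310) if n=='top' else (245,310,90,180)
    T=W[v0:v1,u0:u1].reshape(-1,3); 
    P=T[T[:,2]>12];print(' tape top z',P[:,2].max())
    for a,b in((12,40),(40,60),(60,80),(80,90),(90,100),(100,110),(110,130)):
        Q=P[(P[:,2]>a)&(P[:,2]<b)]
        if len(Q)>5:print(a,b,len(Q),cv2.minAreaRect(Q[:,:2].astype(np.float32)),Q.mean(0).round(1))
i=cv2.imread('pics/top0.png')[225:315,345:425];j=cv2.imread('pics/scene0.png')[90:180,240:320]
cv2.imwrite('pics/crop.png',np.hstack([cv2.resize(i,(400,450),interpolation=2),cv2.resize(j,(400,450),interpolation=2)]))
E
```

```text
top plate ((538.8814086914062, 158.5019073486328), (130.51063537597656, 280.3634338378906), 81.44052124023438) 29.898621984255783 [[390.5, 114.80000305175781], [667.7999877929688, 73.0999984741211], [687.2000122070312, 202.1999969482422], [410.0, 243.89999389648438]]
 stop [[554.2, 181.3, 37.7], [547.1, 131.7, 35.9]]
 tape top z 836.3496657064865
12 40 14 ((487.935546875, -135.57823181152344), (40.727989196777344, 1.975041151046753), 8.454873085021973) [ 494.9 -134.5   25.1]
40 60 22 ((487.38916015625, -133.9685516357422), (44.56772994995117, 0.7513179183006287), 15.393714904785156) [ 485.9 -134.4   52.3]
60 80 277 ((517.80419921875, -156.5218963623047), (113.54521942138672, 60.74723815917969), 15.283268928527832) [ 534.7 -147.5   74.6]
80 90 253 ((514.4506225585938, -153.44932556152344), (112.02603149414062, 56.09735107421875), 10.115405082702637) [ 531.2 -144.1   85.3]
90 100 275 ((512.8375854492188, -152.09230041503906), (102.66998291015625, 49.51583480834961), 15.080133438110352) [ 507.  -151.6   95.3]
100 110 543 ((498.273193359375, -156.76217651367188), (57.82972717285156, 50.1
[... 796 characters left out ...]
 490.1 -137.8   51.7]
60 80 211 ((518.6138305664062, -155.44126892089844), (115.18473815917969, 60.18603515625), 14.844999313354492) [ 535.  -143.8   74.9]
80 90 291 ((521.006103515625, -135.21644592285156), (52.430110931396484, 102.41950988769531), 67.98938751220703) [ 540.  -142.4   84.8]
90 100 257 ((516.6279296875, -150.88662719726562), (103.25814819335938, 50.62750244140625), 14.976007461547852) [ 528.1 -145.    94.8]
100 110 397 ((501.0252685546875, -155.4627685546875), (59.24087905883789, 49.974937438964844), 15.988298416137695) [ 503.8 -152.7  104.7]
110 130 150 ((508.386962890625, -155.109130859375), (25.488420486450195, 38.73660659790039), 22.213443756103516) [ 510.4 -152.1  120.1]
```

View pics/crop.png

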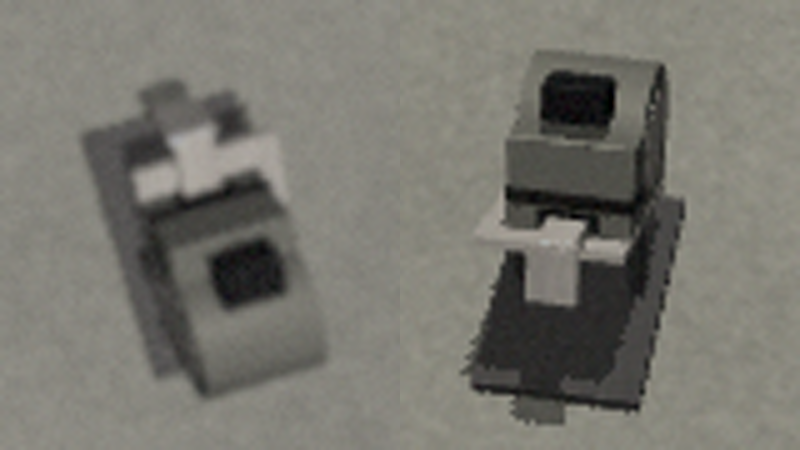

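The crop shows the black button on top of the case, the lip hanging ahead of the ramp's high end, and the case yawed about 15°. I'll fit the case model to the depth points.

```bash
cat > fit.py <<'E'
from h import *
from scipy.optimize import least_squares
def box(P,lo,hi):
    lo,hi=np.array(lo,float),np.array(hi,float);q=np.abs(P-(lo+hi)/2)-(hi-lo)/2
    return np.linalg.norm(np.maximum(q,0),axis=1)+np.minimum(q.max(1),0)
def sdf(P):
    r=np.stack([np.hypot(P[:,0]+7,P[:,2]-29)-29,np.abs(P[:,1])-25],1)
    c=np.linalg.norm(np.maximum(r,0),axis=1)+np.minimum(r.max(1),0)
    return np.min([c,box(P,(-7,-25,0),(23,25,58)),box(P,(23,-25,0),(37,25,38)),box(P,(18,-13,38),(36,13,60))],0)
def fit(P,x0,loss=2.,w=None):
    f=lambda x:sdf((P-x[:3])@R.from_euler('ZY',[x[3],-x[4]],degrees=True).as_matrix())
    return least_squares(f,x0,loss='cauchy',f_scale=loss,x_scale=[1,1,1,1,1]),f
E
python3 - <<'E'
from fit import *
A=[]
for n in('top','scene'):
    d=np.load(f'pics/{n}0.npy');W=world(n,d)
    u0,u1,v0,v1=(355,415,235,310) if n=='top' else (245,310,90,180)
    T=W[v0:v1,u0:u1].reshape(-1,3);M=(T[:,2]>70)&(T[:,2]<140);P=T[M];A.append(P)
    r,f=fit(P,[500,-153,55,15.5,30]);e=np.abs(f(r.x));print(n,r.x.round(2),np.percentile(e,[50,75,90]).round(2),len(P))
    # button centroid by darkness
    I=cv2.imread(f'pics/{n}0.png')[v0:v1,u0:u1].max(2).reshape(-1)
    B=T[M&(I<45)];print(' dark',len(B),B.mean(0).round(1))
    b=np.array([27,0,60])@R.from_euler('ZY',[r.x[3],-r.x[4]],degrees=True).as_matrix().T+r.x[:3];print(' btn pred',b.round(1),proj(n,b).round(1))
P=np.vstack(A);r,f=fit(P,[500,-153,55,15.5,30]);print(r.x.round(2))
E
python3 - <<'E'
import cv2,numpy as np
from h import *
# stop cheeks bright pixels
for n,b in(('top',(212,262,245,270)),('scene',(392,442,190,225))):
    u0,u1,v0,v1=b;I=cv2.imread(f'pics/{n}0.png')[v0:v1,u0:u1].min(2)
    d=np.load(f'pics/{n}0.npy');W=world(n,d)[v0:v1,u0:u1]
    # ray/plane z=36
    c=get_calibration(n);T=np.linalg.inv(c['camera_from_world']);C=T[:3,3]
    m=I>110;k,l=cv2.connectedComponents(m.astype(np.uint8),connectivity=8)
    for i in range(1,k):
        q=W[l==i]
        q=C+(q-C)*((36-C[2])/(q[:,2]-C[2]))[:,None]
        if len(q)>8:print(n,len(q),cv2.minAreaRect(q[:,:2].astype(np.float32)))
E
```

```text
top [ 509.5  -153.89   54.93   15.17   31.51] [ 1.13  3.79 12.07] 1481
 dark 168 [ 512.8 -149.7  111.4]
 btn pred [ 501.5 -156.1  120.2] [[395.9 282.3]]
scene [ 510.75 -153.13   56.14   15.24   32.37] [ 1.33  3.83 25.32] 1271
 dark 276 [ 518.2 -146.3  103.8]
 btn pred [ 501.8 -155.6  121.3] [[275.4 105.2]]
[ 510.25 -153.55   55.55   14.93   31.96]
top 89 ((555.0011596679688, 182.40516662597656), (24.381147384643555, 16.657800674438477), 81.0078125)
top 87 ((547.1323852539062, 132.7518768310547), (23.111217498779297, 16.590200424194336), 89.0497817993164)
scene 64 ((547.2481689453125, 132.42787170410156), (22.076675415039062, 13.979264259338379), 82.43692016601562)
scene 66 ((554.75341796875, 182.21945190429688), (21.73862648010254, 13.774288177490234), 82.45520782470703)
```

```bash
python3 - <<'E'
from fit import *
Rm=R.from_euler('ZY',[15.2,-30],degrees=True).as_matrix()
for n in('top','scene'):
    d=np.load(f'pics/{n}0.npy');W=world(n,d)
    u0,u1,v0,v1=(355,415,235,310) if n=='top' else (245,310,90,180)
    T=W[v0:v1,u0:u1].reshape(-1,3);I=cv2.imread(f'pics/{n}0.png')[v0:v1,u0:u1].max(2).reshape(-1)
    Q=(T-[510,-153.5,55])@Rm
    for a,b in((0,9),(16,23)):
        m=(abs(Q[:,1])>=a)&(abs(Q[:,1])<b)&(abs(Q[:,2])<80)&(T[:,2]>12)
        print(n,a,b);
        for x in range(-45,80,3):
            k=m&(Q[:,0]>=x)&(Q[:,0]<x+3)
            if k.sum():print((x,np.round(np.percentile(Q[k,2],[10,50,90])).astype(int).tolist(),int(np.median(I[k]))),end=' ')
        print()
    m=(Q[:,2]>42)&(Q[:,2]<57)&(Q[:,0]>-20)&(Q[:,0]<20);print('y range',np.percentile(Q[m,1],[1,50,99]).round(1))
E
```

```text
top 0 9
(-30, [52, 52, 52], 116) (-27, [53, 53, 54], 108) (-24, [55, 56, 56], 98) (-21, [56, 57, 58], 92) (-18, [57, 58, 58], 94) (-15, [58, 59, 60], 99) (-12, [58, 59, 61], 104) (-9, [59, 60, 61], 108) (-6, [57, 59, 60], 111) (-3, [58, 58, 59], 114) (0, [56, 57, 58], 120) (3, [54, 55, 58], 125) (6, [52, 54, 56], 127) (9, [52, 53, 55], 117) (15, [59, 59, 60], 91) (18, [59, 61, 61], 75) (21, [61, 62, 63], 43) (24, [60, 61, 62], 32) (27, [39, 60, 61], 37) (30, [38, 41, 61], 60) (33, [15, 36, 59], 63) (36, [7, 14, 38], 69) (39, [5, 8, 9], 167) (42, [6, 9, 10], 168) (45, [0, 8, 8], 168) (48, [7, 8, 9], 169) (51, [7, 8, 10], 168) (54, [6, 8, 10], 168) (57, [7, 8, 9], 171) (60, [-5, 7, 9], 160) (63, [-13, -2, 7], 106) 
top 16 23
(-30, [52, 52, 52], 115) (-27, [1, 52, 54], 102) (-24, [-29, 55, 56], 95) (-21, [-30, 56, 58], 85) (-18, [-34, 57, 58], 92) (-15, [-20, 58, 59], 101) (-12, [58, 59, 60], 106) (-9, [57, 59, 60], 107) (-6, [57, 58, 59], 112) (-3, [56, 58, 59], 116) (0, [56, 57, 58], 120) (3, [54, 55, 57], 124) (6, [51, 53, 55], 125) (9, [50, 51, 54], 121) (12, [45, 49, 51], 111) (15,
[... 880 characters left out ...]
 (66, [-12, 0, 7], 128) (69, [5, 5, 5], 129) 
scene 16 23
(-30, [-33, -33, -33], 35) (-27, [-30, -30, -30], 45) (-18, [-38, -36, 21], 28) (-15, [-36, -31, 0], 27) (-12, [-30, -25, 59], 31) (-9, [-23, -17, 60], 31) (-6, [29, 59, 60], 104) (-3, [8, 58, 59], 109) (0, [57, 58, 59], 111) (3, [55, 57, 59], 113) (6, [52, 56, 56], 117) (9, [52, 54, 56], 119) (12, [47, 51, 54], 120) (15, [44, 47, 52], 118) (18, [40, 43, 47], 109) (21, [40, 42, 43], 101) (24, [40, 40, 40], 101) (27, [40, 40, 41], 100) (30, [40, 40, 41], 99) (33, [3, 23, 40], 81) (36, [7, 23, 36], 79) (39, [2, 14, 33], 79) (42, [1, 2, 2], 160) (45, [-1, 1, 2], 152) (48, [-2, 0, 2], 131) (51, [0, 2, 2], 134) 
y range [-24.1  16.6  25.6]
```

```bash
sed -i 's/box(P,(-7,-25,0),(23,25,58)),box(P,(23,-25,0),(37,25,38))/box(P,(-7,-25,0),(37,25,38))/' fit.py; python3 - <<'E'
from fit import *
A=[]
Rm=R.from_euler('ZY',[15.2,-30],degrees=True).as_matrix()
def rep(x,t):
    g=np.array([-5,0,34])@R.from_euler('ZY',[x[3],-x[4]],degrees=True).as_matrix().T+x[:3]
    print(t,x.round(2),'grip',g.round(1))
for n in('top','scene'):
    d=np.load(f'pics/{n}0.npy');W=world(n,d)
    u0,u1,v0,v1=(355,415,235,310) if n=='top' else (245,310,90,180)
    T=W[v0:v1,u0:u1].reshape(-1,3);Q=(T-[510,-153.5,56])@Rm
    P=T[(T[:,2]>40)&(Q[:,2]>14)&(abs(Q[:,2])<70)&(Q[:,0]<42)];A.append(P)
    r,f=fit(P,[510,-153,55,15.2,30],1.);rep(r.x,n);print(np.percentile(np.abs(f(r.x)),[50,75,90]).round(2))
    b=np.array([27,0,60])@R.from_euler('ZY',[r.x[3],-r.x[4]],degrees=True).as_matrix().T+r.x[:3];print(' btn pred',b.round(1),proj(n,b).round(1))
r,f=fit(np.vstack(A),[510,-153,55,15.2,30],1.);rep(r.x,'both')
s=state();M=R.from_rotvec(s['orientation']).as_matrix();print(M.round(3),s['tcp_pos'])
E
```

```text
top [ 508.29 -154.     55.17   15.59   30.17] grip [ 487.7 -159.8   82.1]
[0.53 0.97 1.51]
 btn pred [ 501.7 -155.8  120.6] [[395.9 282.2]]
scene [ 509.02 -153.22   56.52   15.99   30.  ] grip [ 488.5 -159.1   83.5]
[0.58 1.35 2.09]
 btn pred [ 502.7 -155.   122. ] [[275.4 105.3]]
both [ 508.67 -153.65   55.76   15.66   30.21] grip [ 488.  -159.4   82.6]
[[-0.901  0.434 -0.001]
 [ 0.434  0.901 -0.002]
 [-0.    -0.002 -1.   ]] [270.98516529 562.61787918 254.99329716]
```

```bash
cat > plan.py <<'E'
from h import *
import json
def rc(yaw,t):return R.from_euler('ZY',[yaw,-t],degrees=True)
FL=R.from_matrix(np.diag([-1.,1,-1]))
def tcp(o,yaw,t,off=(-5,0,32)):  # case origin -> tool pose
    r=rc(yaw,t);return np.array(o)+r.apply(off),r*FL
def rows(p0,r0,p1,r1,n):
    T=[];O=[];p,r=np.array(p0,float),r0
    for i in range(n):
        k=n-i
        t=r.inv().apply((p1-p)/k).round(4);o=(r.inv()*r1).as_rotvec()/k
        o=o.round(3);T.append((t/1).tolist());O.append(o.tolist());p=p+r.apply(t);r=r*R.from_rotvec(o)
    return T,O,p,r
def go(legs):
    s=state();p,r=s['tcp_pos']/1000,R.from_rotvec(s['orientation'])
    print('at',s['tcp_pos'].round(1),'F',s['ft_force'].round(1),'gap',round(s['finger_gap'],1),'t',s['clock'])
    for (p1,r1,n) in legs:
        T,O,p,r=rows(p,r,np.array(p1)/1000,r1,n)
        print('rot',json.dumps(O),'\ntravel',json.dumps(T),'->',(p*1000).round(1))
E
python3 - <<'E'
from plan import *
o=[508.7,-153.6,55.8]
p,r=tcp(o,15.7,30);z=r.apply([0,0,1])
go([([440,150,260],rc(0,0)*FL,9),(p-80*z,r,8),(p,r,5)])
E
```

```text
at [271.  562.6 255. ] F [-0.2 -0.1 -0.1] gap 88.4 t 0.1
rot [[-0.0, -0.0, -0.05], [-0.0, -0.0, -0.05], [-0.0, -0.0, -0.05], [-0.0, -0.0, -0.05], [-0.0, -0.0, -0.05], [-0.0, -0.0, -0.05], [-0.001, -0.0, -0.05], [-0.0, -0.0, -0.049], [-0.001, -0.0, -0.05]] 
travel [[-0.0368, -0.0332, -0.0005], [-0.0351, -0.035, -0.0005], [-0.0333, -0.0367, -0.0005], [-0.0314, -0.0383, -0.0005], [-0.0295, -0.0398, -0.0005], [-0.0275, -0.0412, -0.0005], [-0.0254, -0.0425, -0.0005], [-0.0232, -0.0438, -0.0005], [-0.021, -0.0448, -0.0006]] -> [440. 150. 260.]
rot [[-0.009, -0.065, -0.033], [-0.009, -0.065, -0.034], [-0.009, -0.065, -0.033], [-0.009, -0.065, -0.034], [-0.009, -0.065, -0.033], [-0.009, -0.065, -0.034], [-0.009, -0.065, -0.033], [-0.008, -0.066, -0.034]] 
travel [[-0.0013, -0.04, 0.0137], [0.0009, -0.0401, 0.0134], [0.0031, -0.0402, 0.0129], [0.0052, -0.0402, 0.0122], [0.0074, -0.04, 0.0114], [0.0094, -0.0399, 0.0106], [0.0114, -0.0396, 0.0095], [0.0132, -0.0393, 0.0083]] -> [ 450.6 -169.9  150.4]
rot [[-0.0, 0.0, 0.0], [-0.0, 0.0, 0.0], [-0.0, 0.0, 0.0], [-0.0, 0.0, 0.0], [-0.0, 0.0, 0.0]] 
travel [[0.0, 0.0, 0.016], [0.0, 0.0, 0.016], [0.0, 0.0, 0.016], [0.0, 0.0, 0.016], [0.0001, 0.0, 0.016]] -> [ 489.1 -159.1   81. ]
```

Request:
arm_command(rot=[[0, 0, -0.05], [0, 0, -0.05], [0, 0, -0.05], [0, 0, -0.05], [0, 0, -0.05], [0, 0, -0.05], [0, 0, -0.05], [0, 0, -0.05], [0, 0, -0.05]], travel=[[-0.0368, -0.0332, -0.0005], [-0.035, -0.035, -0.0005], [-0.0333, -0.0367, -0.0005], [-0.0314, -0.0383, -0.0005], [-0.0295, -0.0398, -0.0005], [-0.0275, -0.0412, -0.0005], [-0.0254, -0.0425, -0.0005], [-0.0232, -0.0438, -0.0005], [-0.021, -0.0448, -0.0005]], fingers=[-1, -1, -1, -1, -1, -1, -1, -1, -1])

```text
clock: 1.23
tcp_pos: [440.4, 149.0, 260.1]
orientation: [0.005, -3.141, 0.0]
ft_force: [0.5, -0.2, 0.3]
finger_gap: 88.1
```

Request:
arm_command(rot=[[-0.009, -0.065, -0.033], [-0.009, -0.065, -0.034], [-0.009, -0.065, -0.033], [-0.009, -0.065, -0.034], [-0.009, -0.065, -0.033], [-0.009, -0.065, -0.034], [-0.009, -0.065, -0.033], [-0.008, -0.066, -0.034]], travel=[[-0.0013, -0.04, 0.0137], [0.0009, -0.04, 0.0134], [0.0031, -0.04, 0.0129], [0.0052, -0.04, 0.0122], [0.0074, -0.04, 0.0114], [0.0094, -0.04, 0.0106], [0.0114, -0.0396, 0.0095], [0.0132, -0.0393, 0.0083]], fingers=[-1, -1, -1, -1, -1, -1, -1, -1])

```text
clock: 2.22
tcp_pos: [426.9, -82.2, 179.5]
orientation: [-0.277, 2.849, 0.014]
ft_force: [0.2, -0.4, -0.4]
finger_gap: 88.4
```

```bash
python3 - <<'E'
from plan import *
snap('scene','s1');s=state();print(s['q'].round(2),(R.from_rotvec(s['orientation'])*FL).as_euler('ZYX',degrees=True))
p,r=tcp([508.7,-153.6,55.8],15.7,30)
go([(p,r,5)])
E
```

```text
[ 0.5   0.61 -0.55  2.42  1.96  0.27 -0.1 ] [ 10.98002273 -15.79731916  -1.22155506]
at [424.4 -87.9 178. ] F [-2.1 -4.3 -1. ] gap 88.2 t 2.275
rot [[-0.011, -0.05, -0.015], [-0.011, -0.05, -0.015], [-0.01, -0.05, -0.015], [-0.011, -0.049, -0.014], [-0.01, -0.05, -0.014]] 
travel [[-0.0043, -0.016, 0.0217], [-0.003, -0.0163, 0.0217], [-0.0017, -0.0165, 0.0217], [-0.0003, -0.0168, 0.0216], [0.0009, -0.017, 0.0213]] -> [ 489.1 -159.1   81. ]
```

View pics/s1.png

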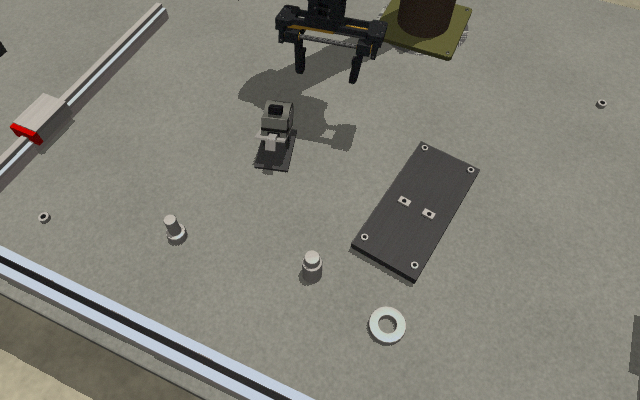

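The gripper is open above and on the robot's side of the tape, around pixel (330,50), and the scene is untouched. The joint-speed limit stopped it short of the pre-grasp, so I'll carry on to it.

```bash
python3 - <<'E'
from plan import *
p,r=tcp([508.7,-153.6,55.8],15.7,30);z=r.apply([0,0,1])
go([(p-80*z,r,8)])
E
```

```text
at [424.4 -87.9 178. ] F [-2.1 -4.3 -1. ] gap 88.2 t 2.275
rot [[-0.007, -0.031, -0.009], [-0.007, -0.031, -0.009], [-0.007, -0.031, -0.009], [-0.006, -0.031, -0.009], [-0.007, -0.031, -0.009], [-0.006, -0.031, -0.01], [-0.007, -0.031, -0.009], [-0.006, -0.032, -0.01]] 
travel [[-0.0003, -0.0106, 0.0039], [-0.0001, -0.0106, 0.0038], [0.0002, -0.0107, 0.0038], [0.0004, -0.0107, 0.0037], [0.0006, -0.0107, 0.0036], [0.0008, -0.0107, 0.0035], [0.001, -0.0107, 0.0034], [0.0011, -0.0108, 0.0032]] -> [ 450.7 -169.9  150.3]
```

Request:
arm_command(rot=[[-0.007, -0.031, -0.009], [-0.007, -0.031, -0.009], [-0.007, -0.031, -0.009], [-0.006, -0.031, -0.009], [-0.007, -0.031, -0.009], [-0.006, -0.031, -0.01], [-0.007, -0.031, -0.009], [-0.006, -0.032, -0.01]], travel=[[-0.0003, -0.0106, 0.0039], [-0.0001, -0.0106, 0.0038], [0.0002, -0.0107, 0.0038], [0.0004, -0.0107, 0.0037], [0.0006, -0.0107, 0.0036], [0.0008, -0.0107, 0.0035], [0.001, -0.0107, 0.0034], [0.0011, -0.0108, 0.0032]], fingers=[-1, -1, -1, -1, -1, -1, -1, -1])

```text
clock: 3.28
tcp_pos: [452.8, -164.3, 151.2]
orientation: [-0.362, 2.596, 0.101]
ft_force: [-0.6, -0.6, -0.1]
finger_gap: 88.4
```

```bash
python3 - <<'E'
from plan import *
s=state();print(s['q'].round(2),s['qvel'].round(2),(R.from_rotvec(s['orientation'])*FL).as_euler('ZYX',degrees=True))
p,r=tcp([508.7,-153.6,55.8],15.7,30)
z=r.apply([0,0,1])
go([(p-60*z,r,4),(p,r,6)])
E
```

```text
[ 0.99  0.86 -0.87  2.42  2.47  0.45 -0.15] [ 0.39  0.26 -0.16 -0.06  0.41  0.04  0.11] [ 15.82416269 -30.0550437    0.19739183]
at [ 452.8 -164.3  151.2] F [-0.6 -0.6 -0.1] gap 88.4 t 3.275
rot [[0.001, 0.0, 0.0], [0.001, 0.0, 0.001], [0.001, 0.0, 0.0], [0.002, 0.001, 0.001]] 
travel [[0.0009, -0.0012, 0.0047], [0.0009, -0.0012, 0.0047], [0.0009, -0.0012, 0.0048], [0.001, -0.0013, 0.0047]] -> [ 460.2 -167.3  133. ]
rot [[-0.0, -0.0, -0.0], [-0.0, -0.0, -0.0], [-0.0, -0.0, -0.0], [-0.0, -0.0, -0.0], [-0.0, -0.0, -0.0], [-0.0, -0.0, -0.0]] 
travel [[-0.0, 0.0, 0.01], [-0.0, 0.0, 0.01], [-0.0, 0.0, 0.01], [-0.0, 0.0, 0.01], [-0.0, 0.0, 0.01], [-0.0001, 0.0001, 0.01]] -> [ 489.1 -159.1   81.1]
```

Request:
arm_command(rot=[[0, 0, 0], [0, 0, 0], [0, 0, 0], [0, 0, 0], [0, 0, 0]], travel=[[0, 0, 0.01], [0, 0, 0.01], [0, 0, 0.01], [0, 0, 0], [0, 0, 0]], fingers=[-1, -1, -1, -1, -1])

```text
clock: 3.9
tcp_pos: [467.3, -159.2, 125.7]
orientation: [-0.363, 2.595, 0.102]
ft_force: [0.1, -0.2, -0.8]
finger_gap: 88.1
```

```bash
python3 - <<'E'
from plan import *
s=state();print(s['q'].round(2),s['qvel'].round(2),(R.from_rotvec(s['orientation'])*FL).as_euler('ZYX',degrees=True))
p,r=tcp([508.7,-153.6,55.8],15.7,30)
go([(p,r,4)])
E
```

```text
[ 0.95  0.93 -0.87  2.4   2.49  0.51 -0.15] [ 0.01 -0.01 -0.    0.    0.    0.   -0.  ] [ 15.88890479 -30.06043897   0.19470472]
at [ 467.3 -159.2  125.7] F [ 0.1 -0.2 -0.8] gap 88.1 t 3.9
rot [[0.001, 0.0, 0.001], [0.001, 0.0, 0.001], [0.002, 0.001, 0.0], [0.001, 0.0, 0.001]] 
travel [[0.001, -0.0015, 0.0123], [0.0011, -0.0015, 0.0123], [0.001, -0.0015, 0.0123], [0.0011, -0.0015, 0.0123]] -> [ 489.1 -159.2   81. ]
```

Request:
arm_command(rot=[[0, 0, 0], [0, 0, 0], [0.002, 0, 0.001], [0.002, 0, 0.001], [0, 0, 0]], travel=[[0.001, -0.0015, 0.0123], [0.001, -0.0015, 0.0123], [0.001, -0.0015, 0.0123], [0.001, -0.0015, 0.0123], [0, 0, 0]], fingers=[-1, -1, -1, -1, -1])

```text
clock: 4.53
tcp_pos: [489.4, -159.2, 80.0]
orientation: [-0.358, 2.596, 0.098]
ft_force: [-1.0, -0.1, -0.2]
finger_gap: 88.2
```

Request:
arm_command(rot=[[0, 0, 0], [0, 0, 0], [0, 0, 0], [0, 0, 0], [0, 0, 0]], travel=[[0, 0, 0], [0, 0, 0], [0, 0, 0], [0, 0, 0], [0, 0, 0]], fingers=[1, 1, 1, 1, 1], grip_force=15)

```text
clock: 5.15
tcp_pos: [489.1, -159.4, 81.3]
orientation: [-0.359, 2.595, 0.097]
ft_force: [-0.9, -0.7, 2.8]
finger_gap: 50.1
```

```bash
python3 - <<'E'
from plan import *
s=state();print(s['q'].round(2),s['qvel'].round(2),(R.from_rotvec(s['orientation'])*FL).as_euler('ZYX',degrees=True))
go([])
E
```

```text
[ 0.91  1.05 -0.84  2.36  2.52  0.59 -0.14] [-0.  0.  0.  0. -0. -0. -0.] [ 1.57453898e+01 -3.00736310e+01  1.66250676e-02]
at [ 489.1 -159.4   81.3] F [-0.9 -0.7  2.8] gap 50.1 t 5.15
```

Request:
arm_command(rot=[[0, 0, 0], [0, 0, 0], [0, 0, 0], [0, 0, 0], [0, 0, 0], [0, 0, 0], [0, 0, 0]], travel=[[0, 0, 0], [0, 0, 0], [0, 0, -0.006], [0, 0, -0.012], [0, 0, -0.016], [0, 0, -0.016], [0, 0, -0.01]], fingers=[1, 1, 1, 1, 1, 1, 1], grip_force=60)

```text
clock: 6.02
tcp_pos: [459.6, -168.1, 134.2]
orientation: [-0.358, 2.595, 0.095]
ft_force: [0.3, 0.0, -2.7]
finger_gap: 49.6
```

```bash
cat > plate.py <<'E'
from plan import *
PY=-8.57;PC=np.array([539.3,158.7,30.])
def pw(x,y,z):return PC+R.from_euler('Z',PY,degrees=True).apply([x,y,z])
E
python3 - <<'E'
from plate import *
p,r=tcp(pw(90,0,70),PY,0);print(p)
go([([470,-150,190],rc(12,15)*FL,5),([540,0,190],rc(0,0)*FL,7),(p,r,8)])
E
```

```text
[623.35093607 146.03350304 132.        ]
at [ 459.6 -168.1  134.2] F [ 0.3  0.  -2.7] gap 49.6 t 6.025
rot [[0.005, 0.053, 0.012], [0.005, 0.052, 0.012], [0.005, 0.053, 0.012], [0.005, 0.052, 0.012], [0.004, 0.053, 0.012]] 
travel [[-0.0082, 0.0029, -0.0082], [-0.0077, 0.003, -0.0086], [-0.0072, 0.003, -0.009], [-0.0067, 0.003, -0.0094], [-0.0061, 0.0031, -0.0097]] -> [ 470. -150.  190.]
rot [[0.004, 0.037, 0.03], [0.004, 0.037, 0.03], [0.004, 0.037, 0.03], [0.004, 0.037, 0.03], [0.004, 0.038, 0.029], [0.004, 0.037, 0.03], [0.004, 0.038, 0.029]] 
travel [[-0.0138, 0.0189, 0.0037], [-0.0133, 0.0193, 0.0031], [-0.0128, 0.0197, 0.0025], [-0.0123, 0.0201, 0.002], [-0.0118, 0.0204, 0.0015], [-0.0112, 0.0208, 0.001], [-0.0107, 0.0211, 0.0005]] -> [540.1  -0.  190. ]
rot [[-0.0, -0.0, 0.019], [-0.0, -0.0, 0.019], [-0.0, -0.0, 0.019], [-0.0, -0.0, 0.019], [-0.0, -0.0, 0.019], [-0.0, -0.0, 0.018], [-0.0, -0.0, 0.019], [-0.0, -0.0, 0.018]] 
travel [[-0.0104, 0.0183, 0.0072], [-0.0101, 0.0184, 0.0072], [-0.0097, 0.0186, 0.0073], [-0.0094, 0.0188, 0.0072], [-0.009, 0.019, 0.0073], [-0.0086, 0.0192, 0.0072], [-0.0083, 0.0193, 0.0073], [-0.008, 0.0195, 0.0072]] -> [623.4 146.  132. ]
```

Request:
arm_command(rot=[[0.005, 0.053, 0.012], [0.005, 0.053, 0.012], [0.005, 0.053, 0.012], [0.005, 0.053, 0.012], [0.005, 0.053, 0.012]], travel=[[-0.008, 0.003, -0.008], [-0.008, 0.003, -0.0085], [-0.007, 0.003, -0.009], [-0.0065, 0.003, -0.0095], [-0.006, 0.003, -0.0095]], fingers=[1, 1, 1, 1, 1])

```text
clock: 6.65
tcp_pos: [472.9, -157.7, 177.8]
orientation: [-0.31, 2.808, 0.017]
ft_force: [0.1, -0.9, -3.6]
finger_gap: 49.7
```

Request:
arm_command(rot=[[0.004, 0.037, 0.03], [0.004, 0.037, 0.03], [0.004, 0.037, 0.03], [0.004, 0.037, 0.03], [0.004, 0.037, 0.03], [0.004, 0.037, 0.03], [0.004, 0.037, 0.03]], travel=[[-0.014, 0.019, 0.0037], [-0.0133, 0.0193, 0.0031], [-0.0128, 0.0197, 0.0025], [-0.0123, 0.02, 0.002], [-0.0118, 0.0204, 0.0015], [-0.0112, 0.0208, 0.001], [-0.0107, 0.021, 0.0005]], fingers=[1, 1, 1, 1, 1, 1, 1])

```text
clock: 7.52
tcp_pos: [537.8, -13.0, 180.0]
orientation: [-0.017, 3.075, -0.011]
ft_force: [0.4, -0.9, -2.3]
finger_gap: 49.8
```

```bash
python3 - <<'E'
from plate import *
s=state();print(s['q'].round(2),s['qvel'].round(2),(R.from_rotvec(s['orientation'])*FL).as_euler('ZYX',degrees=True))
p,r=tcp(pw(90,0,70),PY,0)
go([(p,r,9)])
E
```

```text
[ 0.32  0.73 -0.64  1.95  0.77  0.65  0.76] [-0.32  0.17 -0.12 -0.48 -0.46  0.6  -0.07] [ 0.64640398 -3.81913718 -0.44850164]
at [537.8 -13.  180. ] F [ 0.4 -0.9 -2.3] gap 49.8 t 7.525
rot [[-0.0, 0.007, 0.018], [-0.0, 0.008, 0.018], [-0.0, 0.007, 0.018], [-0.0, 0.008, 0.018], [-0.0, 0.007, 0.018], [-0.001, 0.008, 0.018], [-0.0, 0.007, 0.017], [-0.001, 0.008, 0.018], [-0.0, 0.007, 0.017]] 
travel [[-0.0093, 0.0176, 0.0058], [-0.009, 0.0178, 0.0058], [-0.0088, 0.0179, 0.0057], [-0.0085, 0.0181, 0.0056], [-0.0082, 0.0182, 0.0056], [-0.0079, 0.0184, 0.0055], [-0.0076, 0.0185, 0.0055], [-0.0074, 0.0187, 0.0054], [-0.0071, 0.0188, 0.0053]] -> [623.4 146.  132. ]
```

Request:
arm_command(rot=[[0, 0.007, 0.018], [0, 0.008, 0.018], [0, 0.007, 0.018], [0, 0.008, 0.018], [0, 0.007, 0.018], [0, 0.008, 0.018], [0, 0.007, 0.018], [0, 0.008, 0.018], [0, 0.007, 0.017], [0, 0, 0]], travel=[[-0.0093, 0.0176, 0.0058], [-0.009, 0.0178, 0.0058], [-0.0088, 0.018, 0.0057], [-0.0085, 0.018, 0.0056], [-0.0082, 0.0182, 0.0056], [-0.008, 0.0184, 0.0055], [-0.0076, 0.0185, 0.0055], [-0.0074, 0.0187, 0.0054], [-0.007, 0.0188, 0.0053], [0, 0, 0]], fingers=[1, 1, 1, 1, 1, 1, 1, 1, 1, 1])

```text
clock: 8.78
tcp_pos: [623.7, 147.7, 131.1]
orientation: [0.232, 3.132, -0.001]
ft_force: [0.4, -0.3, -1.8]
finger_gap: 49.5
```

```bash
python3 - <<'E'
from plate import *
s=state();print(s['q'].round(2),s['qvel'].round(2),(R.from_rotvec(s['orientation'])*FL).as_euler('ZYX',degrees=True))
p,r=tcp(pw(90,0,70),PY,0)
go([(p,r,4)])
snap('scene','s2');
I=cv2.imread('pics/s2.png')[120:300,320:560];cv2.imwrite('pics/s2c.png',cv2.resize(I,(800,600),interpolation=2))
E
```

```text
[ 0.01  0.92 -0.6   1.6   0.66  0.83  0.56] [ 0.03 -0.02  0.03  0.04  0.01  0.01  0.01] [-8.47394832 -0.04673711 -0.02898653]
at [623.7 147.7 131.1] F [ 0.4 -0.3 -1.8] gap 49.5 t 8.775
rot [[-0.0, 0.0, 0.0], [-0.0, 0.0, 0.001], [-0.0, 0.0, 0.0], [-0.001, 0.001, 0.001]] 
travel [[0.0, -0.0004, -0.0002], [0.0, -0.0004, -0.0002], [0.0001, -0.0005, -0.0002], [0.0, -0.0004, -0.0003]] -> [623.4 146.  132. ]
```

View pics/s2c.png

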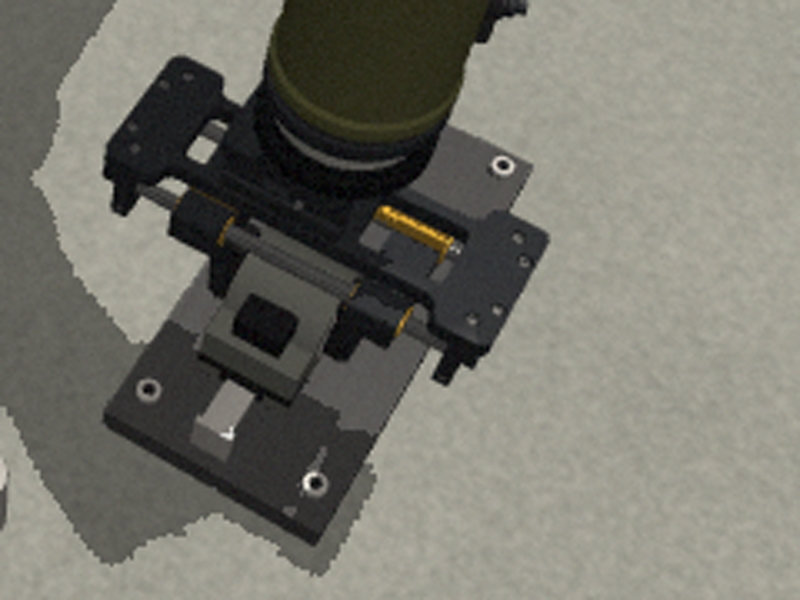

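The tape is held level above the plate's far half, with the button at about (265,325) in the crop and the lip at about (215,435). I'll fit its actual pose in the plate frame, using the depth from both cameras.

```bash
cat > held.py <<'E'
from plate import *
from fit import fit
def held(tag,cams=('scene','top'),tilt0=0,xmin=12,new=True):
    s=state();print('F',s['ft_force'].round(1),'tcp',s['tcp_pos'].round(1))
    r=R.from_rotvec(s['orientation'])*FL;o=s['tcp_pos']-r.apply([-5,0,32]);y=r.as_euler('ZYX',degrees=True)
    f=R.from_euler('Z',PY,degrees=True)
    print('nominal in plate',f.inv().apply(o-PC).round(1),'yaw',(y[0]-PY).round(2),'nose-up',(-y[1]).round(2))
    for n in cams:
        d=snap(n,tag+n)[1] if new else np.load(f'pics/{tag+n}.npy')
        P=world(n,d).reshape(-1,3);Q=r.inv().apply(P-o)
        m=(Q[:,0]>xmin)&(Q[:,0]<45)&(abs(Q[:,1])<23)&(Q[:,2]>12)&(Q[:,2]<66)
        P=P[m]
        if len(P)<60:print(n,len(P));continue
        a,g=fit(P,[*o,y[0],-y[1]],1.);x=a.x
        print(n,len(P),'case in plate',f.inv().apply(x[:3]-PC).round(1),'yaw',(x[3]-PY).round(2),'nose-up',x[4].round(2),'res',np.percentile(abs(g(x)),[50,90]).round(2))
        Z=f.inv().apply(world(n,d).reshape(-1,3)-PC)
        k=(abs(Z[:,1])<6)&(Z[:,2]>x[2]-30+1)&(Z[:,2]<x[2]-30+12)&(Z[:,0]>f.inv().apply(x[:3]-PC)[0]+42)&(Z[:,0]<165)
        if k.sum():print('  blade far x',np.percentile(Z[k,0],[90,98]).round(1),'z med',np.median(Z[k,2]).round(1),'y',np.median(Z[k,1]).round(1))
E
python3 -c "
from held import *
held('h1')"
```

```text
F [-0.2 -1.1 -3. ] tcp [623.3 145.9 131.2]
nominal in plate [90.  -0.2 69.2] yaw 0.05 nose-up 0.03
scene 746 case in plate [90.1 -1.  68.9] yaw 0.01 nose-up -0.16 res [0.59 1.67]
  blade far x [155.8 156.7] z med 75.5 y -0.1
top 0
```

Request:
arm_command(rot=[[0, 0, 0], [0, 0, 0], [0, 0, 0], [0, 0, 0], [0, 0, 0], [0, 0, 0], [0, 0, 0]], travel=[[0, 0, 0.012], [0, 0, 0.012], [0, 0, 0.012], [0, 0, 0.012], [0, 0, 0.008], [0, 0, 0.004], [0, 0, 0]], fingers=[1, 1, 1, 1, 1, 1, 1])

```text
clock: 9.8
tcp_pos: [623.6, 145.1, 71.4]
orientation: [0.235, 3.132, -0.004]
ft_force: [0.2, 0.3, -2.9]
finger_gap: 49.4
```

```bash
python3 -c "
from held import *
held('h2',('scene',))
go([(*tcp(pw(60,0.3,8.5),PY,0),4)])"
```

```text
F [ 0.2  0.3 -2.9] tcp [623.6 145.1  71.4]
nominal in plate [90.4 -1.   9.4] yaw -0.02 nose-up 0.06
scene 650 case in plate [90.4 -1.6  9.2] yaw -0.14 nose-up -0.41 res [0.61 1.63]
  blade far x [155.4 156.6] z med 16.0 y 0.2
at [623.8 145.2  71.8] F [ 0.1 -0.2 -3.7] gap 49.3 t 9.85
rot [[-0.001, 0.0, -0.0], [-0.0, 0.001, -0.0], [-0.001, 0.0, -0.0], [-0.0, 0.001, -0.0]] 
travel [[0.0076, 0.0003, 0.0003], [0.0077, 0.0002, 0.0003], [0.0076, 0.0003, 0.0003], [0.0077, 0.0002, 0.0003]] -> [593.7 150.8  70.5]
```

Request:
arm_command(rot=[[0, 0, 0], [0, 0, 0], [0, 0, 0], [0, 0, 0], [0, 0, 0]], travel=[[0.006, 0.0003, 0.0003], [0.006, 0.0003, 0.0003], [0.006, 0.0003, 0.0003], [0.006, 0.0003, 0], [0.006, 0, 0]], fingers=[1, 1, 1, 1, 1])

```text
clock: 10.48
tcp_pos: [594.4, 150.5, 70.9]
orientation: [0.236, 3.13, -0.004]
ft_force: [2.7, -1.4, -2.7]
finger_gap: 49.2
```

```bash
python3 -c "
from held import *
held('h3',('scene',))
go([(*tcp(pw(-35,0.3,9),PY,0),10)])"
```

```text
F [ 2.7 -1.4 -2.7] tcp [594.4 150.5  70.9]
nominal in plate [60.8 -0.   8.9] yaw -0.05 nose-up 0.14
scene 647 case in plate [60.9 -1.2  8.8] yaw -0.18 nose-up -0.01 res [0.62 1.59]
  blade far x [142.4 144.6] z med 15.8 y 0.1
at [593.3 150.8  70.9] F [ 1.7 -1.8 -2.6] gap 49.3 t 10.525
rot [[-0.0, 0.0, 0.0], [-0.0, 0.0, 0.0], [-0.0, 0.0, 0.0], [-0.0, 0.0, 0.0], [-0.0, 0.0, 0.0], [-0.001, 0.0, 0.0], [-0.0, 0.0, 0.0], [-0.001, 0.0, 0.0], [-0.0, 0.001, 0.0], [-0.001, 0.0, 0.0]] 
travel [[0.0095, 0.0, -0.0], [0.0095, 0.0, -0.0], [0.0095, 0.0, -0.0], [0.0094, 0.0, -0.0], [0.0095, 0.0, -0.0], [0.0094, 0.0, -0.0], [0.0095, 0.0, -0.0001], [0.0094, 0.0, -0.0], [0.0095, 0.0, -0.0001], [0.0094, 0.0001, 0.0]] -> [499.8 165.   71. ]
```

Request:
arm_command(rot=[[0, 0, 0], [0, 0, 0], [0, 0, 0], [0, 0, 0], [0, 0, 0], [0, 0, 0], [0, 0, 0], [0, 0, 0], [0, 0, 0], [0, 0, 0]], travel=[[0.008, 0, 0], [0.011, 0, 0], [0.011, 0, 0], [0.011, 0, 0], [0.011, 0, 0], [0.011, 0, 0], [0.011, 0, 0], [0.011, 0, 0], [0.009, 0, 0], [0.003, 0, 0]], fingers=[1, 1, 1, 1, 1, 1, 1, 1, 1, 1])

```text
clock: 11.78
tcp_pos: [497.6, 165.4, 70.6]
orientation: [0.234, 3.132, -0.004]
ft_force: [4.2, -1.8, -2.3]
finger_gap: 49.5
```

```bash
python3 -c "
from held import *
held('h4',('scene','top'))
go([(*tcp(pw(-36,0.3,3),PY,0),4)])
I=cv2.imread('pics/h4scene.png')[130:280,330:530];cv2.imwrite('pics/h4c.png',cv2.resize(I,(800,600),interpolation=2))"
```

```text
F [ 4.2 -1.8 -2.3] tcp [497.6 165.4  70.6]
nominal in plate [-37.2   0.3   8.6] yaw 0.02 nose-up 0.06
scene 610 case in plate [-36.9  -0.2   8.4] yaw -0.14 nose-up 0.38 res [0.71 1.79]
  blade far x [134.7 144.3] z med 15.4 y -0.1
top 254 case in plate [-37.5  -1.4   6.8] yaw -0.46 nose-up 1.21 res [0.63 1.93]
  blade far x [128.9 139.7] z med 14.4 y 0.0
at [498.  165.3  70.5] F [ 4.4 -1.2 -2.6] gap 49.5 t 11.875
rot [[-0.001, 0.0, 0.0], [-0.001, 0.0, 0.0], [-0.0, 0.001, 0.0], [-0.001, 0.0, 0.0]] 
travel [[-0.0002, -0.0, 0.0014], [-0.0002, -0.0, 0.0014], [-0.0002, -0.0, 0.0014], [-0.0002, -0.0001, 0.0013]] -> [498.8 165.1  65. ]
```

View pics/h4c.png

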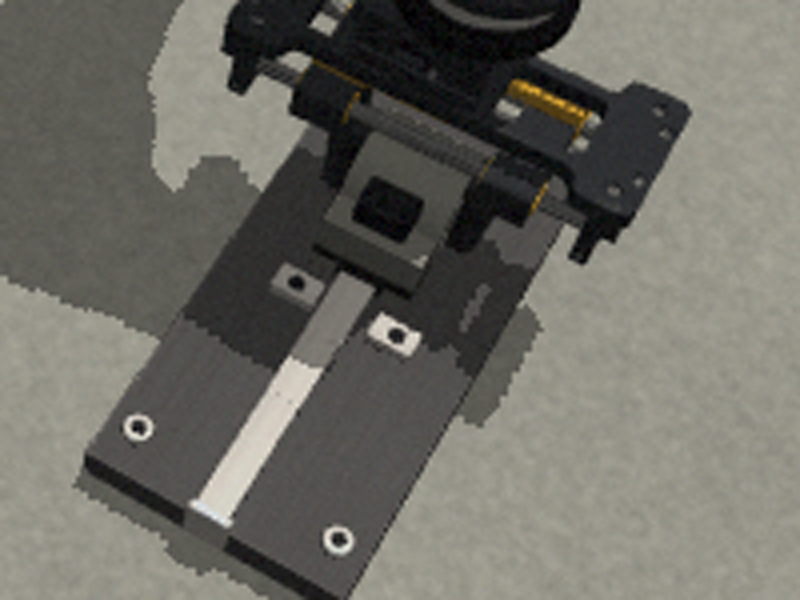

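The blade is hooked over the far edge at about (210,515) in the crop and lies between the fork cheeks at (297,283) and (395,333). The case is just on the near side of the fork. Next I lower it.

Request:
arm_command(rot=[[0, 0, 0], [0, 0, 0], [0, 0, 0], [0, 0, 0]], travel=[[0, 0, 0.003], [0, 0, 0.003], [0, 0, 0.001], [0, 0, 0]], fingers=[1, 1, 1, 1])

```text
clock: 12.38
tcp_pos: [498.5, 165.4, 63.5]
orientation: [0.235, 3.131, -0.003]
ft_force: [3.8, 0.1, -1.4]
finger_gap: 49.5
```

Request:
arm_command(rot=[[0, 0, 0], [0, 0, 0], [0, 0, 0]], travel=[[0, 0, 0.0008], [0, 0, 0], [0, 0, 0]], fingers=[1, 1, 1])

```text
clock: 12.75
tcp_pos: [498.5, 165.4, 63.3]
orientation: [0.235, 3.131, -0.003]
ft_force: [3.8, -1.2, 4.8]
finger_gap: 49.6
```

Request:
arm_command(rot=[[0, 0, 0], [0, 0, 0], [0, 0, 0]], travel=[[0, 0, 0.0008], [0, 0, 0], [0, 0, 0]], fingers=[1, 1, 1])

```text
clock: 13.12
tcp_pos: [498.6, 165.4, 63.2]
orientation: [0.235, 3.13, -0.003]
ft_force: [2.1, -3.0, 12.2]
finger_gap: 49.6
```

```bash
python3 -c "
from held import *
held('h5',('scene',))"
```

```text
F [ 2.1 -3.  12.2] tcp [498.6 165.4  63.2]
nominal in plate [-36.2   0.4   1.2] yaw -0.02 nose-up 0.16
scene 599 case in plate [-35.7  -0.7   1.1] yaw -0.26 nose-up 0.65 res [0.7  1.67]
  blade far x [134.1 144.7] z med 8.6 y 0.0
```

Request:
arm_command(rot=[[0, 0, 0], [0, 0, 0], [0, 0, 0], [0, 0, 0], [0, 0, 0]], travel=[[0, 0, -0.001], [-0.001, 0, 0], [-0.001, 0, 0], [-0.0006, 0, 0], [0, 0, 0]], fingers=[1, 1, 1, 1, 1])

```text
clock: 13.8
tcp_pos: [498.6, 165.3, 63.2]
orientation: [-0.233, -3.131, 0.004]
ft_force: [-1.5, -0.5, 9.1]
finger_gap: 49.5
```

Request:
arm_command(rot=[[0, 0, 0], [0, 0, 0], [0, 0, 0]], travel=[[-0.0008, 0, 0], [0, 0, 0], [0, 0, 0]], fingers=[1, 1, 1])

```text
clock: 14.18
tcp_pos: [499.3, 165.2, 63.2]
orientation: [-0.233, -3.131, 0.004]
ft_force: [-1.2, -1.1, 8.8]
finger_gap: 49.6
```

Request:
arm_command(rot=[[0, 0, 0], [0, 0, 0], [0, 0, 0]], travel=[[-0.0008, 0, 0], [0, 0, 0], [0, 0, 0]], fingers=[1, 1, 1])

```text
clock: 14.55
tcp_pos: [500.1, 165.1, 63.2]
orientation: [-0.233, -3.131, 0.004]
ft_force: [-1.9, -0.6, 9.7]
finger_gap: 49.3
```

Request:
arm_command(rot=[[0, 0, 0], [0, 0, 0], [0, 0, 0], [0, 0, 0]], travel=[[0, 0, -0.0012], [-0.0008, 0, 0], [-0.0004, 0, 0], [0, 0, 0]], fingers=[1, 1, 1, 1])

```text
clock: 15.05
tcp_pos: [503.2, 164.5, 63.8]
orientation: [0.235, 3.133, -0.004]
ft_force: [3.0, 1.3, -4.3]
finger_gap: 49.3
```

Request:
arm_command(rot=[[0, 0, 0], [0, 0, 0], [0, 0, 0]], travel=[[-0.0008, 0, 0], [0, 0, 0], [0, 0, 0]], fingers=[1, 1, 1])

```text
clock: 15.42
tcp_pos: [503.3, 164.5, 63.9]
orientation: [-0.234, -3.132, 0.004]
ft_force: [-2.4, 2.4, -4.3]
finger_gap: 49.2
```

Request:
arm_command(rot=[[0, 0, 0], [0, 0, 0], [0, 0, 0]], travel=[[-0.0008, 0, 0], [0, 0, 0], [0, 0, 0]], fingers=[1, 1, 1])

```text
clock: 15.8
tcp_pos: [503.3, 164.5, 63.9]
orientation: [-0.234, -3.131, 0.004]
ft_force: [-5.0, 2.3, -4.2]
finger_gap: 49.1
```

```bash
python3 -c "
from held import *
held('h6',('scene',))"
```

```text
F [-5.   2.3 -4.2] tcp [503.3 164.5  63.9]
nominal in plate [-31.5   0.3   1.9] yaw 0.04 nose-up -0.1
scene 602 case in plate [-31.3  -0.8   1.8] yaw 0.45 nose-up -0.08 res [0.66 1.78]
  blade far x [134.5 144.4] z med 8.6 y 0.0
```

Request:
arm_command(rot=[[0, 0, 0], [0, 0, 0], [0, 0, 0]], travel=[[0.0004, 0, 0.0006], [0, 0, 0.0004], [0, 0, 0]], fingers=[1, 1, 1])

```text
clock: 16.23
tcp_pos: [503.2, 164.5, 63.4]
orientation: [-0.234, -3.132, 0.004]
ft_force: [-4.8, 2.8, 1.2]
finger_gap: 49.4
```

Request:
arm_command(rot=[[0, 0, 0], [0, 0, 0], [0, 0, 0]], travel=[[0, 0, 0.0004], [0, 0, 0], [0, 0, 0]], fingers=[1, 1, 1], grip_force=20)

```text
clock: 16.6
tcp_pos: [503.2, 164.4, 63.2]
orientation: [-0.234, -3.132, 0.005]
ft_force: [-4.6, 1.0, 4.3]
finger_gap: 49.9
```

Request:
arm_command(rot=[[0, 0, 0], [0, 0, 0], [0, 0, 0], [0, 0, 0], [0, 0, 0]], travel=[[0, 0, 0], [0, 0, 0], [0, 0, 0], [0, 0, 0], [0, 0, 0]], fingers=[0.3, 0.1, -0.2, -0.6, -0.6])

```text
clock: 17.23
tcp_pos: [505.4, 163.8, 62.8]
orientation: [0.236, 3.131, -0.004]
ft_force: [-0.2, -0.9, -0.6]
finger_gap: 69.9
```

```bash
python3 -c "
from held import *
held('h7',('scene',))"
```

```text
F [-0.2 -0.9 -0.6] tcp [505.4 163.8  62.8]
nominal in plate [-29.2  -0.1   0.8] yaw -0.07 nose-up 0.12
scene 581 case in plate [-31.3  -0.8   1.1] yaw 0.04 nose-up 0.26 res [0.73 1.72]
  blade far x [134.3 144. ] z med 8.4 y -0.1
```

Request:
arm_command(rot=[[0, 0, 0], [0, 0, 0], [0, 0, 0], [0, 0, 0], [0, 0, 0], [0, 0, 0], [0, 0, 0]], travel=[[0, 0, -0.006], [0, 0, -0.014], [0, 0, -0.016], [0, 0, -0.016], [0, 0, -0.016], [0, 0, 0], [0, 0, 0]], fingers=[-0.6, -0.6, -0.6, -0.6, -0.6, 1, 1])

```text
clock: 18.15
tcp_pos: [504.6, 164.2, 130.6]
orientation: [0.235, 3.132, -0.004]
ft_force: [0.1, 0.5, 0.4]
finger_gap: 52.7
```

```bash
python3 -c "
from held import *
held('h8',('scene','top'))
go([(pw(-4.3,-.4,90),rc(PY,0)*FL,4),(pw(-4.3,-.4,81),rc(PY,0)*FL,2)])"
```

```text
F [0.1 0.5 0.4] tcp [504.6 164.2 130.6]
nominal in plate [-30.1   0.1  68.6] yaw -0.03 nose-up 0.06
scene 0
top 0
at [504.4 164.2 130.2] F [ 0.  -0.2  0.3] gap 44.3 t 18.25
rot [[-0.001, 0.0, -0.0], [-0.001, 0.0, -0.0], [-0.001, 0.0, -0.0], [-0.0, 0.0, -0.0]] 
travel [[-0.0078, -0.0001, 0.0026], [-0.0077, -0.0002, 0.0025], [-0.0078, -0.0001, 0.0026], [-0.0077, -0.0002, 0.0025]] -> [535.  158.9 120. ]
rot [[-0.0, 0.0, -0.0], [-0.0, 0.0, -0.0]] 
travel [[-0.0, 0.0, 0.0045], [-0.0, 0.0, 0.0045]] -> [535.  158.9 111. ]
```

Request:
arm_command(rot=[[0, 0, 0], [0, 0, 0], [0, 0, 0], [0, 0, 0], [0, 0, 0], [0, 0, 0], [0, 0, 0]], travel=[[-0.0078, -0.0002, 0.0025], [-0.0078, -0.0002, 0.0025], [-0.0078, -0.0002, 0.0025], [-0.0078, 0, 0.0025], [0, 0, 0], [0, 0, 0], [0, 0, 0]], fingers=[1, 1, 1, 1, 1, 1, 1])

```text
clock: 19.12
tcp_pos: [535.2, 159.3, 120.9]
orientation: [0.234, 3.132, -0.004]
ft_force: [-0.7, -0.2, -0.5]
finger_gap: 0.3
```

```bash
python3 -c "
from held import *
go([(pw(-4.3,-.4,80),rc(PY,0)*FL,3)])
snap('scene','h9')
I=cv2.imread('pics/h9.png')[130:280,330:530];cv2.imwrite('pics/h9c.png',cv2.resize(I,(800,600),interpolation=2))"
```

```text
at [535.2 159.3 120.9] F [-0.7 -0.2 -0.5] gap 0.3 t 19.125
rot [[-0.001, 0.0, 0.0], [-0.001, 0.001, 0.0], [-0.0, 0.0, 0.0]] 
travel [[0.0001, -0.0001, 0.0036], [0.0001, -0.0001, 0.0036], [0.0, -0.0001, 0.0037]] -> [535. 159. 110.]
```

View pics/h9c.png

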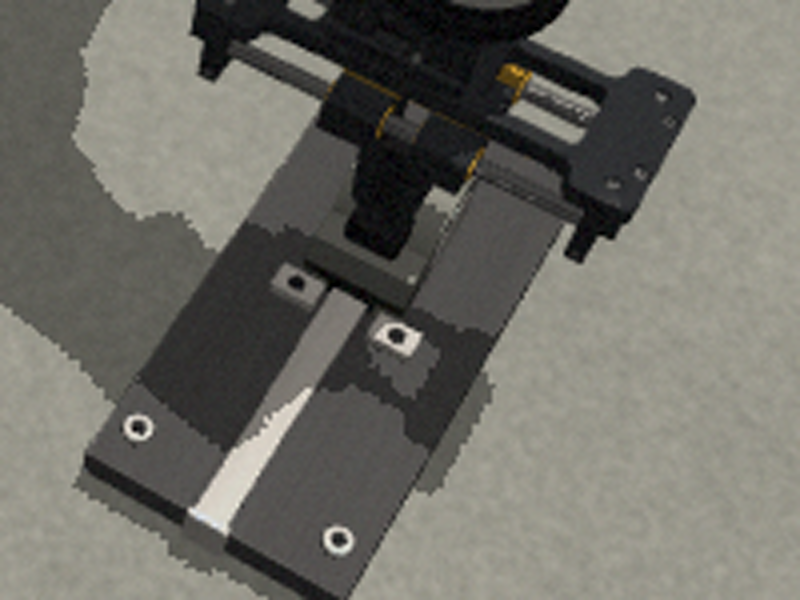

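The closed fingers are right over the button, at about (380,235) in the crop. The case front is against the cheeks and the blade is still hooked at (210,515). Now I press, creeping down.

Request:
arm_command(rot=[[0, 0, 0], [0, 0, 0], [0, 0, 0], [0, 0, 0], [0, 0, 0]], travel=[[0, 0, 0.004], [0, 0, 0.004], [0, 0, 0.003], [0, 0, 0.001], [0, 0, 0]], fingers=[1, 1, 1, 1, 1])

```text
clock: 19.8
tcp_pos: [535.5, 159.1, 108.7]
orientation: [0.235, 3.132, -0.004]
ft_force: [-0.1, -0.3, 0.2]
finger_gap: 0.4
```

Request:
arm_command(rot=[[0, 0, 0], [0, 0, 0], [0, 0, 0], [0, 0, 0]], travel=[[0, 0, 0.0015], [0, 0, 0.0015], [0, 0, 0.0015], [0, 0, 0]], fingers=[1, 1, 1, 1])

```text
clock: 20.3
tcp_pos: [535.7, 159.1, 104.3]
orientation: [0.235, 3.131, -0.004]
ft_force: [0.7, -0.1, 3.9]
finger_gap: 0.5
```

Request:
arm_command(rot=[[0, 0, 0], [0, 0, 0], [0, 0, 0], [0, 0, 0]], travel=[[0, 0, 0.001], [0, 0, 0.001], [0, 0, 0], [0, 0, 0]], fingers=[1, 1, 1, 1])

```text
clock: 20.8
tcp_pos: [535.7, 159.1, 102.3]
orientation: [0.235, 3.131, -0.003]
ft_force: [-0.0, -0.1, 2.3]
finger_gap: 0.4
```

Request:
arm_command(rot=[[0, 0, 0], [0, 0, 0], [0, 0, 0], [0, 0, 0]], travel=[[0, 0, 0.0008], [0, 0, 0.0006], [0, 0, 0], [0, 0, 0]], fingers=[1, 1, 1, 1])

```text
clock: 21.3
tcp_pos: [535.7, 159.1, 101.5]
orientation: [0.235, 3.131, -0.004]
ft_force: [0.3, -0.7, 8.6]
finger_gap: 0.2
```

Request:
arm_command(rot=[[0, 0, 0], [0, 0, 0], [0, 0, 0]], travel=[[0, 0, 0.0004], [0, 0, 0], [0, 0, 0]], fingers=[1, 1, 1])

```text
clock: 21.68
tcp_pos: [535.8, 159.2, 101.4]
orientation: [0.235, 3.131, -0.004]
ft_force: [-0.9, -1.2, 11.5]
finger_gap: 0.6
```

Request:
arm_command(rot=[[0, 0, 0], [0, 0, 0], [0, 0, 0], [0, 0, 0], [0, 0, 0], [0, 0, 0], [0, 0, 0], [0, 0, 0]], travel=[[0, 0, -0.003], [0, 0, -0.01], [0, 0, -0.02], [0.02, 0, -0.03], [0.03, 0, -0.03], [0.03, 0, -0.03], [0.02, 0, -0.02], [0, 0, 0]], fingers=[1, 1, 1, 1, 1, 1, 1, 1])

```text
clock: 22.68
tcp_pos: [436.0, 174.9, 244.6]
orientation: [0.232, 3.13, -0.003]
ft_force: [0.2, -0.9, -0.4]
finger_gap: 0.2
```

```bash
python3 - <<'E'
from plate import *
from fit import fit
f=R.from_euler('Z',PY,degrees=True)
s=state();print(s['tcp_pos'],s['clock'])
for n in('scene','top'):
    d=snap(n,'f'+n)[1];Z=f.inv().apply(world(n,d).reshape(-1,3)-PC)
    def med(x0,x1,y):
        k=(Z[:,0]>x0)&(Z[:,0]<x1)&(abs(Z[:,1]+.4)<y)&(Z[:,2]>1.5)&(Z[:,2]<75);return k.sum(),np.percentile(Z[k,2],[10,50,90]).round(1) if k.sum() else None
    print(n,'button',med(-10,0,9),'blade',med(20,130,6))
    k=(Z[:,0]>-7)&(Z[:,0]<2)&(abs(Z[:,1])>16)&(abs(Z[:,1])<23)&(Z[:,2]>20);print(' shoulder',k.sum(),np.percentile(Z[k,2],[10,50,90]).round(1))
    k=(Z[:,0]>100)&(Z[:,0]<165)&(abs(Z[:,1])<7)&(Z[:,2]>3)&(Z[:,2]<12);print(' blade end',np.percentile(Z[k,0],98).round(1))
I=cv2.imread('pics/fscene.png')[130:280,330:530];cv2.imwrite('pics/fc.png',cv2.resize(I,(800,600),interpolation=2))
E
```

```text
[436.02151037 174.86214276 244.64479463] 22.675
scene button (np.int64(42), array([53.8, 55.3, 56.6])) blade (np.int64(364), array([ 6.7,  8.3, 10. ]))
 shoulder 32 [37.4 38.7 40.3]
 blade end 145.0
top button (np.int64(48), array([52. , 53.8, 55.2])) blade (np.int64(292), array([5.5, 6.9, 8.7]))
 shoulder 31 [36.9 37.6 39.2]
 blade end 142.3
```

View pics/fc.png

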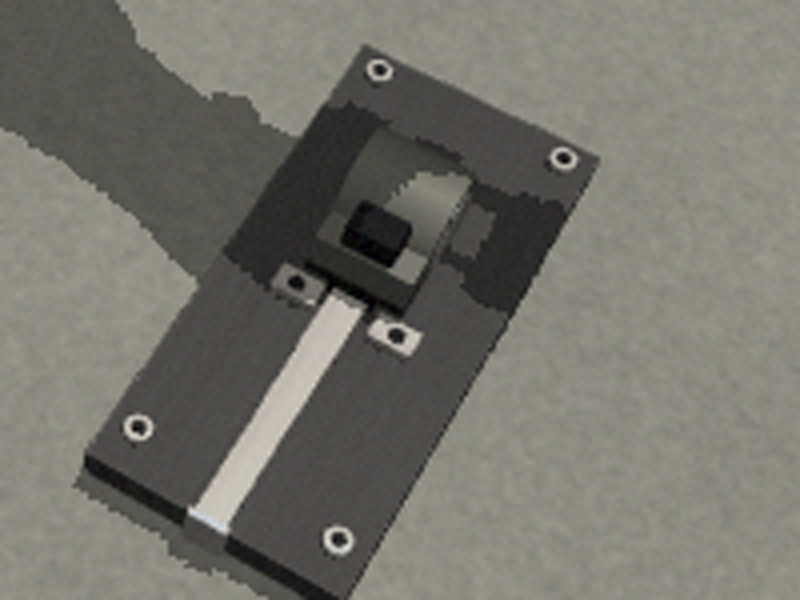

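The button top is about 16 mm above the shoulder, as expected with the button fully down (54 − 38 mm). The blade is hooked at (210,515) and passes through the fork, and the case front is at the cheeks. I'm handing in.

```bash
python3 -c "
from plant import *
print(job_done())"
```

```text
the job is handed in; nothing more can be done
None
```

The job is done and handed in at about 23 s of the 45 s allowed. I lifted the tape off its rest, hooked the blade over the plate's far edge, and drew the case back over the fork. I set it down flat against the stop, pressed the lock button, and moved the arm clear.

**Last checks:**
- **Blade:** it is still hooked over the edge. Its end measured 142–145 mm along the plate in the two cameras, against 144 mm expected. It lies through the slot.
- **Case:** it sits flat with its front against the stop. The spring force on the gripper reversed when the case touched the stop, and the case stayed put after release.
- **Lock button:** its top is about 16 mm above the shoulder, which matches fully down. The press peaked at 11.5 N.

**Other notes:**
- **Loose parts:** nothing went near the pin, screw or bearing, but I did not measure them again at the end.
- **Camera agreement:** the two cameras disagreed by 1–3 mm, about the calibration error.
- **Set-down:** the case dragged lightly on the plate for about 1 mm on first contact. I raised it slightly and carried on.

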